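# Strip a casting from the hand mould

## Robot

A 6-joint arm with a two-finger parallel gripper is mounted at the origin on a cart in front of the work surface, level with it; the furniture and walls round the work are solid. World frame = base frame: x ahead of the robot, y to its left, z up, the work surface at z = 0. Lengths are in m, angles in degrees, forces in N, time in s.
With the tool pointing down it reaches from about 0.4 to 0.825 m from the base axis. Payload 7 kg.
Tool frame: the origin (TCP) lies between the finger pads; the fingertips stand 22 mm ahead of it and the grasp point (between the pads) lies 3 mm ahead of it; z points along the fingers, y is the line along which they close (so a half turn about z gives the same grasp; the last joint's range is limited). The gripper opens to 88 mm and grips with 3 to 60 N. Pads are 19 mm wide; open, the fingers measure 130 mm over their backs; the gripper's body (78 mm by 193 mm) begins 47 mm behind the grasp point.
Start: joints at [89.444, 20.546, 0.682, 0, -70.136, -16.507], TCP at [0.198, 0.645, 0.249] pointing down, gripper open.
Joint ranges: [-176.03, 176.03], [-82.01, 121.73], [-58.28, 71.71], [-173.87, 95.51], [-174.79, -0.11], [-173.66, 173.66]. Speed limits (degrees/s): [136.94, 136.94, 172.46, 180, 180, 180].

## Interface

Orientations are given as [roll, pitch, yaw] about the fixed x, y, z axes, in that order (R = Rz(yaw) Ry(pitch) Rx(roll)).
In Python, from plant import r, vision gives the robot as it stands.
- The arm moves only by the shell command python3 -m pendant 'ROWS' [FORCE]. ROWS is JSON, a list that holds one entry, the list of rows, each a list of 7 numbers: the shift along the tool's x, y, z scaled (see below), then the turn, a rotation vector about the tool's x, y, z scaled (see below), then the opening, from -1 (shut) to 1 (fully open). In form: [[[x, y, z, wx, wy, wz, fingers], ...]]. A call has exactly 8 rows; each row shifts and turns the commanded pose from where the row before left it, along the tool's axes as they then stand; what a row does not reach is not made up. The controller multiplies each number of a shift by 20 mm and each number of a turn by 4 degrees. A row lasts 1/10 s, in which the tool goes at most 50 mm and 8.59 degrees, less where a joint would pass 70% of its speed; a pose out of reach is approached as far as the arm can. A call with a number of a shift or a turn outside -1 to 1 is refused whole. A call with a gripper value outside its range is refused whole. The fingers move at their own pace and stop on an object; FORCE is the grip in N (left out, the last holds). Time passes only in rows, so rows that do not move let the fingers close, or fill a call up. It gives the time, the measured TCP pose, the force, the opening and the grip force at its end, in the units of the state.
- r.get_state(): the state, without advancing time (a new reading comes with each control period).
- vision.capture(name): name is "side" or "top"; returns a dict with "frame" (384x512x3 uint8, blue, green, red), "depth" (384x512 float32, m along the optical axis (not along the pixel's ray), 0 where there is no reading), "camera_matrix" (3x3 intrinsics, pixels), "k1" (the pictures are not rectified: a ray, as slopes to the right and down, at radius r is drawn at 1 + k1 r^2 times it, then the intrinsics apply), "extrinsics" (4x4, takes a point from world to camera coordinates). Camera axes: x right, y up, looking along -z (the intrinsics and any distortion apply to the point x, -y, -z); pixel columns grow to the right and rows downward; lengths in m; the calibration is good to about 2 mm. A picture is of the moment at which its call begins.
- r.close_job(): hands the job in; it is judged then, once.
The state is a dict: "time_s": time; "joints": joint angles; "qd": joint speeds; "joint_torque": joint torques, N m; "tcp_pos": TCP position; "eef_rot": TCP orientation; "contact_force": force on the tool from outside, world axes, zero at the start; "moment": the same for the moment, N m; "gripper_width": finger opening in m; "gripper_force": force on a finger pad.
Only numpy, scipy, OpenCV 4.12 (cv2) and the standard library are available. Lean on these libraries where they do the work, as an engineer would, in place of code of your own. Each camera call takes 0.05 s, during which the arm holds its last target. There are 200 camera calls.

## Task

Strip the cold casting from the hinged hand mould and leave the mould ready for the next pour: swing the cover open until it leans back on its stop, pull the red ejector lever all the way towards the robot so that the pins raise the link, then lift the link out and lay it flat in the free middle place of the cooling rack, in line with its neighbours. After that push the ejector lever fully home and lower the cover shut by its handle without letting it drop. Leave the finished links, the wax tin and the oil bottle where they are.

Things in the scene. Friction and masses are not known exactly. Their poses are not given: they have to be found in the camera images.
- mould: dark steel hand mould, fixed. Base plate 164 (x) x 128 (y) x 10 mm, block 136 x 96 mm, parting face 56 mm above the bench. Origin: centre of its underside; x runs along the cavity, away from the robot, to the cover's hinge; z up. The cavity, centred on the origin, has the link's outline plus 1.5 mm all round; floor 36 mm above the bench. Two 5 mm brass dowels at opposite corners of the face
- cover_hinge (a point): hinge line of the mould's cover, which runs along the mould's y; fixed on the mould at [72, 0, 58] mm
- cover_handle (a point): middle of the round wooden cross handle on the cover: diameter 20 mm, along the mould's y, 70 mm between two thin steel posts, 50 mm above the cover's top face. Shut, it is at [-45, 0, 122] mm on the mould; it turns about the hinge line at 133 mm radius. The cover is a plate 136 x 96 x 14 mm, 0.75 kg; open, its upper edge is 195 mm above the bench
- cover (a joint): angle of the cover, rad: 0 shut, grows as the handle end swings up and back; 1.66 open on its stop (5 degrees past upright, stays there by its weight; below upright it falls shut)
- lever_knob (a point): centre of the red ball knob, diameter 32 mm, of the ejector lever on the mould's right (-y) side; rod 10 mm thick, 100 mm from pivot to knob centre. Home: knob at [49, -98, 126] mm on the mould, leaning 20 degrees away from the robot; thrown: [-56, -98, 103] mm, leaning 45 degrees towards the robot
- lever_pivot (a point): pivot of the ejector lever, on the mould at [15, -98, 32] mm; its axis runs along the mould's y
- ejector_lever (a joint): angle of the ejector lever, rad: 0 home (leaning away from the robot), 1.134 fully thrown towards the robot; stays where it is left. It drives the ejector pins, which rise 15.5 mm over the full throw
- casting: the link in the mould: aluminium, 116 mm long (x), 19 mm thick, two round bosses of 36 mm diameter at x = -40 and +40 mm, joined by a straight web 24 mm wide (y); about 0.22 kg. Origin: centre of its underside, z up. In the mould its top is 1 mm below the parting face; raised, it stands 14.5 mm proud and can be gripped across the web
- rack: dark steel cooling rack, fixed: two rails along its y at x = -40 and +40 mm, 16 mm wide, 214 mm long, tops 42 mm above the bench. Origin: centre of its underside. Three places 66 mm apart along y, parted by upright pins 6 mm thick, 13 mm high on the rails at y = -99, -33, 33, 99 mm. A link lies along x with a boss on each rail
- free_place (a point): centre of the free middle place of the rack, level with the rail tops; its x is the direction in which the link shall lie
- done_1: finished link on the rack in the +y place, same shape as the casting
- done_2: finished link on the rack in the -y place, same shape as the casting
- wax_tin: flat round tin of release wax, white and green, diameter 67 mm, 26 mm high; origin at the centre of its underside
- oil_bottle: cream bottle with red cap, 47 mm wide, 124 mm high; origin at the centre of its underside
There are look-alikes about, which are no part of the job. There is more than one size of the rack; the job needs the larger.

How it is judged (in metres and radians):
On the way, in this order (a step that is already met when the one before it is completed fails the run):
1. the cover stands open, leaning back on its stop (value of joint cover above 1.58 rad), for 0.2 s.
2. the ejector lever is thrown and the link stands raised in the cavity, not held by the fingers (value of joint cover above 1.58 rad and value of joint ejector_lever above 1 rad and z of casting in the frame of mould above 0.0485 m and horizontal distance between casting and mould below 0.006 m and contact force between the fingers and casting below 0.2 N), for 0.2 s.
3. the link lies flat in the rack's free place, let go (horizontal distance between casting and free_place below 0.015 m and z of casting in the frame of free_place between -0.004 and 0.004 m and angle between the x axis of casting and the x axis of rack, either way round below 0.2 rad and angle between casting's own z axis and vertical below 0.08 rad and contact force between the fingers and casting below 0.2 N), for 0.2 s.
4. the ejector lever is back home, with the cover still open (value of joint ejector_lever below 0.08 rad and value of joint cover above 1.58 rad), for 0.2 s.
At the end, for the whole second after the job is handed in: Link flat and still on the rack's middle place (15 mm, 0.2 rad), ejector lever home (0.08 rad), cover shut (0.03 rad); finished links within 15 mm, wax tin and oil bottle within 30 mm of where they stood (horizontal distance between casting and free_place below 0.015 m and z of casting in the frame of free_place between -0.004 and 0.004 m and angle between the x axis of casting and the x axis of rack, either way round below 0.2 rad and angle between casting's own z axis and vertical below 0.08 rad and linear speed of casting below 0.02 m/s and value of joint ejector_lever below 0.08 rad and value of joint cover below 0.03 rad and distance of each of done_1, done_2 from where it was at the start of the episode below 0.015 m and distance of each of wax_tin, oil_bottle from where it was at the start of the episode below 0.03 m); the robot touches nothing.
It fails at once if the cover is let drop (it swings shut faster than 4 rad/s) (velocity of joint cover below -4 rad/s).
It fails at once if the casting is dropped (it moves faster than 0.9 m/s, not held by the fingers) (linear speed of casting above 0.9 m/s and contact force between the fingers and casting below 0.1 N).
It fails at once if a finished link is pushed by more than 15 mm (distance of any of done_1, done_2 from where it was at the start of the episode above 0.015 m).
It fails at once if the wax tin or the oil bottle is pushed by more than 30 mm (distance of any of wax_tin, oil_bottle from where it was at the start of the episode above 0.03 m).
It also fails if it takes over 72 s, if anything falls off the work surface, if the arm or the gripper's body presses on something with over 40 N, if the wrist force passes 120 N, or if a joint passes its speed limit or range.

## Working session

There is one attempt and no reset: what is moved stays moved. The work goes in short steps, Python scripts to look and compute and a shell command to move; the robot and the scene stay as the last step left them, time stands still between calls to the robot, and variables do not carry over. Pictures are saved under pics/ and viewed, at most 10 in all, crops included, and the job is handed in when it is done.

```bash
ls; mkdir -p pics; cat > h.py <<'E'
import numpy as np, cv2
from plant import r, vision
def cap(n):
    c=vision.capture(n); return c
def world(c):
    """world xyz per pixel from depth"""
    K=c["camera_matrix"];k1=c["k1"];d=c["depth"]
    v,u=np.mgrid[0:d.shape[0],0:d.shape[1]]
    a=(u-K[0,2])/K[0,0];b=(v-K[1,2])/K[1,1]
    rd=np.hypot(a,b);ru=rd.copy()
    for _ in range(20): ru=rd/(1+k1*ru**2)
    s=np.where(rd>0,ru/np.maximum(rd,1e-9),1);a=a*s;b=b*s
    P=np.stack([a*d,-b*d,-d],-1)
    E=c["extrinsics"];return (P-E[:3,3])@E[:3,:3]
def pix(c,p):
    E=c["extrinsics"];q=E[:3,:3]@np.array(p)+E[:3,3]
    a,b=q[0]/-q[2],-q[1]/-q[2];f=1+c["k1"]*(a*a+b*b)
    K=c["camera_matrix"];return K[0,0]*a*f+K[0,2],K[1,1]*b*f+K[1,2]
E
python3 - <<'E'
from h import *
for n in("top","side"):
    c=cap(n);cv2.imwrite(f"pics/{n}0.png",c["frame"]);np.savez(f"{n}0.npz",**c)
    E=c["extrinsics"];print(n,-E[:3,:3].T@E[:3,3],(c["depth"]>0).mean(),c["k1"],c["camera_matrix"][0])
print(r.get_state())
E
```

```text
pics
top [0.42519913 0.07646447 0.92566887] 0.9961802164713541 -0.028840796347450282 [354.31208039   0.         259.05532848]
side [ 0.07876711 -0.63804977  0.47625073] 0.9960276285807291 -0.08529976184258034 [413.315021     0.         254.26389342]
{'time_s': 0.1, 'joints': array([ 8.94425932e+01,  2.05877914e+01,  6.41198672e-01, -1.62307293e-02,
       -7.01344335e+01, -1.65079927e+01]), 'qd': array([-0.02514166, -0.16514641,  0.12171382,  0.11488803, -0.07570994,
        0.06234133]), 'joint_torque': array([-1.90631086e-03, -5.84163952e+01,  2.93749523e+01,  7.01541200e+00,
        1.01791124e-02, -4.98076213e-05]), 'tcp_pos': array([0.19798856, 0.64491941, 0.24773241]), 'eef_rot': array([ 1.79917978e+02, -8.39555174e-03, -1.70709198e+01]), 'contact_force': array([-1.08172404, -0.20149109,  0.29165393]), 'moment': array([ 0.00066679,  0.05880213, -0.06607429]), 'gripper_force': 0.0, 'gripper_width': 0.08744728929144331}
```

View pics/top0.png

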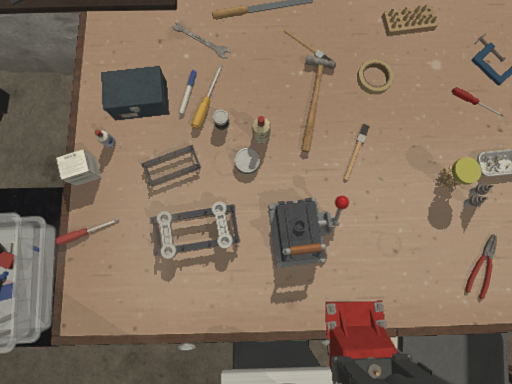

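View pics/side0.png

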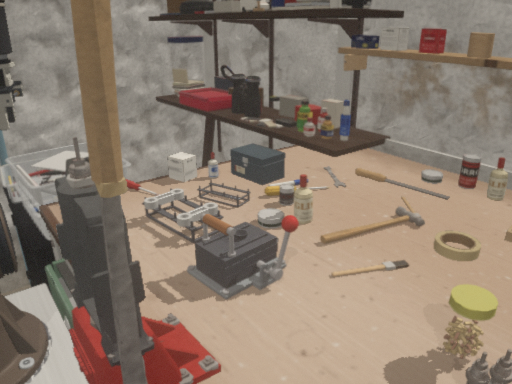

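Top view: the mould is at about (298,235), with its red knob at (342,202) and wooden handle at (305,249). There are two racks: (195,232), larger with two links, and (172,167), smaller and empty. The tin is at (247,160) and the bottle at (261,128). Next I'll measure by depth.

```bash
python3 - <<'E'
from h import *
class D(dict):pass
def ld(n): return dict(np.load(n+"0.npz"))
c=ld("top");W=world(c);img=c["frame"]
for n,(u,v) in dict(mould=(298,228),knob=(342,202),handle=(305,249),rackL=(195,232),tin=(247,160),bottle=(261,121),table=(400,250),base=(370,310),l1a=(165,217),l1b=(168,250),l2a=(219,208),l2b=(225,241)).items(): print(n,u,v,W[v,u].round(3))
hsv=cv2.cvtColor(img,cv2.COLOR_BGR2HSV)
# knob
def box(m,lo,hi):
    P=W
    return m&(P[...,0]>lo[0])&(P[...,0]<hi[0])&(P[...,1]>lo[1])&(P[...,1]<hi[1])&(P[...,2]>lo[2])&(P[...,2]<hi[2])
T=W[228,298]
red=((hsv[...,0]<8)|(hsv[...,0]>172))&(hsv[...,1]>150)&(hsv[...,2]>80)
m=box(red,(T[0]-.15,T[1]-.25,.06),(T[0]+.2,T[1]+.2,.2))
A=W[m];print("knob",m.sum(),A.mean(0).round(4),A.max(0).round(4))
# cover plate top: z 0.06..0.08
for z0,z1 in((.064,.078),(.003,.016),(.11,.14)):
    m=box(np.ones_like(red),(T[0]-.12,T[1]-.12,z0),(T[0]+.12,T[1]+.12,z1)).astype(np.uint8)
    k,lab,st,ce=cv2.connectedComponentsWithStats(m)
    i=1+st[1:,4].argmax();P=W[lab==i];rc=cv2.minAreaRect((P[:,:2]*1000).astype(np.float32))
    print(z0,st[i],rc,np.median(P[:,2]))
# racks
R=W[232,195]
for z0,z1 in((.032,.05),(.05,.07),):
    m=((W[...,2]>z0)&(W[...,2]<z1)).astype(np.uint8);m[:195]=0;m[270:]=0;m[:,:140]=0;m[:,250:]=0
    P=W[m>0];print("rack",z0,m.sum(),cv2.minAreaRect((P[:,:2]*1000).astype(np.float32)),np.median(P[:,2]))
s=ld("side");cv2.imwrite("pics/crop1.png",np.hstack([cv2.resize(img[140:275,140:260],None,fx=3.3,fy=3.3,interpolation=2)[:445],cv2.resize(img[180:275,255:355],None,fx=4,fy=4.68,interpolation=2)[:445]]))
E
```

```text
mould 298 228 [ 0.492 -0.034  0.073]
knob 342 202 [ 0.542 -0.127  0.141]
handle 305 249 [ 0.44  -0.041  0.128]
rackL 195 232 [0.492 0.224 0.003]
tin 247 160 [0.676 0.086 0.026]
bottle 261 121 [0.745 0.05  0.124]
table 400 250 [ 0.434 -0.307  0.003]
base 370 310 [ 0.29 -0.21  0.02]
l1a 165 217 [0.527 0.291 0.051]
l1b 168 250 [0.447 0.282 0.049]
l2a 219 208 [0.547 0.158 0.047]
l2b 225 241 [0.466 0.143 0.048]
knob 132 [ 0.543  -0.1274  0.137 ] [ 0.5573 -0.1147  0.1439]
0.064 [ 277  199   46   63 1817] ((489.9934997558594, -38.15790557861328), (144.7914581298828, 96.11185455322266), 5.535068511962891) 0.07130586632404055
0.003 [269 203  56  65 646] ((485.7833251953125, -37.12041473388672), (169.33164978027344, 125.08900451660156), 5.940966606140137) 0.009243482077514995
0.11 [286 243  40  13 335] ((440.98419189453125, -41.8640022277832), (19.836442947387695, 87.89214324951172), 5.939449310302734) 0.12883547300556192
rack 0.032 980 ((489.97296142578125, 218.73423767089844), (108.5807876586914, 215.27259826660156), 8.056714057922363) 0.0408883997374022
rack 0.05 1063 ((493.95758056640625, 218.836181640625), (115.67184448242188, 202.2626190185547), 8.428664207458496) 0.058510932952760226
```

View pics/crop1.png

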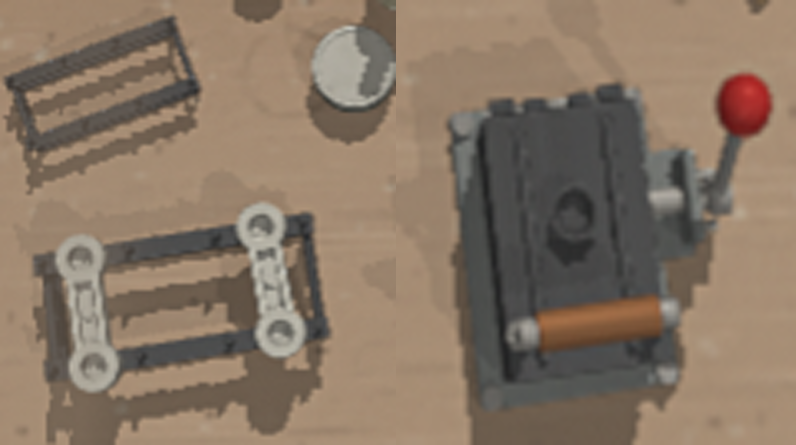

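The larger rack with both links, at (195,232), is the job's rack; the empty one at (172,167) is the smaller look-alike. The red-based object at bottom right could be an obstacle, so I'll check its height and refine the rack and mould poses.

```bash
python3 - <<'E'
from h import *
def ld(n): return dict(np.load(n+"0.npz"))
for n in("top","side"):
    W=world(ld(n))
    m=(W[...,2]>.16)&(W[...,0]>0.0)&(W[...,0]<1.0)&(abs(W[...,1])<.8)
    P=W[m];ijk=np.floor(P/.1).astype(int);u,ct=np.unique(ijk[:,:2],axis=0,return_counts=True)
    print(n,[(list(a/10.),int(k),round(float(P[(ijk[:,:2]==a).all(1)][:,2].max()),2)) for a,k in zip(u,ct) if k>15])
c=ld("top");W=world(c)
m=((W[...,2]>.05)&(W[...,2]<.07)).astype(np.uint8);m[:195]=0;m[270:]=0;m[:,:140]=0;m[:,250:]=0
k,lab,st,ce=cv2.connectedComponentsWithStats(m);mid=[]
for i in range(1,k):
    if st[i,4]>200:
        P=W[lab==i];rc=cv2.minAreaRect((P[:,:2]*1000).astype(np.float32));print(st[i],rc,P.mean(0).round(4),np.median(P[:,2]));
hsv=cv2.cvtColor(c["frame"],cv2.COLOR_BGR2HSV)
m=(W[...,2]>.032)&(W[...,2]<.05)&(hsv[...,2]<90);m[:195]=0;m[270:]=0;m[:,:140]=0;m[:,250:]=0
P=W[m];print("rails",m.sum(),cv2.minAreaRect((P[:,:2]*1000).astype(np.float32)))
E
```

```text
top [([np.float64(0.1), np.float64(-0.3)], 153, 0.24), ([np.float64(0.1), np.float64(-0.1)], 89, 0.24), ([np.float64(0.2), np.float64(-0.3)], 544, 0.29), ([np.float64(0.2), np.float64(-0.2)], 622, 0.3), ([np.float64(0.2), np.float64(-0.1)], 68, 0.26), ([np.float64(0.4), np.float64(0.0)], 751, 0.93)]
side [([np.float64(0.0), np.float64(-0.7)], 781, 0.48), ([np.float64(0.0), np.float64(-0.1)], 590, 0.25), ([np.float64(0.1), np.float64(-0.4)], 6194, 0.49), ([np.float64(0.1), np.float64(-0.3)], 6900, 0.48), ([np.float64(0.1), np.float64(-0.2)], 2659, 0.36), ([np.float64(0.1), np.float64(-0.1)], 172, 0.25), ([np.float64(0.1), np.float64(0.5)], 324, 0.34), ([np.float64(0.1), np.float64(0.6)], 18, 0.36), ([np.float64(0.2), np.float64(-0.3)], 570, 0.29), ([np.float64(0.2), np.float64(0.5)], 118, 0.48), ([np.float64(0.2), np.float64(0.6)], 1019, 0.55), ([np.float64(0.2), np.float64(0.7)], 73, 0.34)]
[212 202  21  47 486] ((505.0157165527344, 149.4684295654297), (114.45011901855469, 35.26034927368164), 10.172986030578613) [0.5053 0.1493 0.0579] 0.058862825086395135
[157 211  20  48 530] ((484.18670654296875, 284.7626037597656), (115.68353271484375, 35.28062438964844), 8.626120567321777) [0.4833 0.2846 0.0575] 0.05851505785182927
rails 607 ((495.6355285644531, 218.50747680664062), (95.31371307373047, 207.26800537109375), 7.887721061706543)
```

```bash
python3 -m pendant '[[[0,0,-0.3,0,0,1,0.5],[0.5,0,0,0,0,1,0.5],[0.5,0.5,0,0,0,0,0.5],[0.5,1,0,0,0,0,0.5],[0.5,1,0,0,0,0,0.5],[0.5,1,0,0,0,0,0.5],[0.5,1,0,0,0,0,0.5],[0,0,0,0,0,0,0.5]]]' 40; python3 -c "
from h import *;s=r.get_state();print(s['joints'].round(1))"
```

```text
time_s: 0.9
tcp_pos: [0.2146, 0.5358, 0.2549]
eef_rot: [180.0, 0.0, -25.0]
contact_force: [0.5, 0.2, -0.2]
gripper_width: 0.0658
gripper_force: 0.0
[ 87.6  11.2 -11.4  -0.  -67.4 -22.5]
```

```bash
python3 -m pendant '[[[0.92,0.38,0,0,0,1,0.4],[0.95,0.3,0,0,0,1,0.4],[0.97,0.22,0,0,0,1,0.4],[0.98,0.16,0,0,0,1,0.4],[1,0.1,0,0,0,1,0.4],[1,0.02,0,0,0,1,0.4],[1,-0.05,0,0,0,1,0.4],[1,-0.12,0,0,0,1,0.4]]]' >/dev/null
python3 -m pendant '[[[1,-0.18,0,0,0,1,0.4],[0.98,-0.25,0,0,0,1,0.4],[0.95,-0.3,0,0,0,1,0.4],[0.92,-0.36,0,0,0,1,0.4],[0.9,-0.42,0,0,0,1,0.4],[0.88,-0.48,0,0,0,1,0.4],[0.88,-0.48,0,0,0,0.75,0.4],[1,0,0,0,0,0,0.4]]]'
```

```text
time_s: 2.5
tcp_pos: [0.4207, 0.2978, 0.254]
eef_rot: [180.0, -0.0, -84.1]
contact_force: [-0.0, 0.1, -0.1]
gripper_width: 0.0612
gripper_force: 0.0
```

```bash
python3 -m pendant '[[[1,0.05,0,0,0,0,0.4],[1,0.05,0,0,0,0,0.4],[1,0.05,0,0,0,0,0.4],[1,0.05,0,0,0,0,0.4],[1,0.05,0,0,0,0,0.4],[1,0.05,0,0,0,0,0.4],[1,0.05,0,0,0,0,0.4],[1,0.05,0,0,0,0,0.4]]]' >/dev/null
python3 -m pendant '[[[1,0.05,0,0,0,0,0.4],[1,0.05,0,0,0,0,0.4],[1,0.05,0,0,0,0,0.4],[1,0.05,0,0,0,0,0.4],[1,0.05,0,0,0,0,0.4],[1,0.05,0,0,0,0,0.4],[0,0,0,0,0,0,0.4],[0,0,0,0,0,0,0.4]]]'
```

```text
time_s: 4.1
tcp_pos: [0.4348, 0.0179, 0.2547]
eef_rot: [-180.0, 0.0, -84.1]
contact_force: [0.5, -0.1, 0.1]
gripper_width: 0.0614
gripper_force: 0.0
```

```bash
python3 -m pendant '[[[1,0,0.2,0,0,0,0.4],[1,0,0.5,0,0,0,0.4],[1,0,0.9,0,0,0,0.4],[0,0,1,0,0,0,0.4],[0,0,1,0,0,0,0.4],[0,0,1,0,0,0,0.4],[0,0,1,0,0,0,0.4],[0,0,0.9,0,0,0,0.4]]]' && python3 -m pendant '[[[0,0,0,0,0,0,0],[0,0,0,0,0,0,-0.3],[0,0,0,0,0,0,-0.6],[0,0,0,0,0,0,-0.8],[0,0,0,0,0,0,-0.9],[0,0,0,0,0,0,-0.9],[0,0,0,0,0,0,-0.9],[0,0,0,0,0,0,-0.9]]]' 25; python3 - <<'E'
from h import *
s=r.get_state();print(s['joints'].round(1),s['contact_force'].round(1))
# handle arc: cover angle, mould x,z, deltas from shut in units of 20mm (tool -y = mould +x , tool -z = up)
import math
px=pz=None
for d in range(0,97,5):
    a=math.radians(d);x=-117*math.cos(a)+64*math.sin(a);z=117*math.sin(a)+64*math.cos(a)
    if px is not None: print(d,round(x+117,1),round(z-64,1),"row y,z:",round(-(x-px)/20,2),round(-(z-pz)/20,2))
    px,pz=x,z
E
```

```text
time_s: 4.9
tcp_pos: [0.4412, -0.0406, 0.1238]
eef_rot: [-180.0, 0.0, -84.0]
contact_force: [-0.5, 0.3, -0.9]
gripper_width: 0.0613
gripper_force: 0.0
time_s: 5.7
tcp_pos: [0.4406, -0.0411, 0.1249]
eef_rot: [179.9, 0.0, -84.1]
contact_force: [-4.3, 2.1, 5.7]
gripper_width: 0.0192
gripper_force: 25.0
[ 20.3   5.8 -37.3  -0.  -47.  -14.4] [-4.3  2.1  5.7]
5 6.0 10.0 row y,z: -0.3 -0.5
10 12.9 19.3 row y,z: -0.34 -0.47
15 20.6 28.1 row y,z: -0.38 -0.44
20 28.9 36.2 row y,z: -0.42 -0.4
25 38.0 43.5 row y,z: -0.45 -0.36
30 47.7 49.9 row y,z: -0.48 -0.32
35 57.9 55.5 row y,z: -0.51 -0.28
40 68.5 60.2 row y,z: -0.53 -0.23
45 79.5 64.0 row y,z: -0.55 -0.19
50 90.8 66.8 row y,z: -0.56 -0.14
55 102.3 68.5 row y,z: -0.57 -0.09
60 113.9 69.3 row y,z: -0.58 -0.04
65 125.6 69.1 row y,z: -0.58 0.01
70 137.1 67.8 row y,z: -0.58 0.06
75 148.5 65.6 row y,z: -0.57 0.11
80 159.7 62.3 row y,z: -0.56 0.16
85 170.6 58.1 row y,z: -0.54 0.21
90 181.0 53.0 row y,z: -0.52 0.26
95 191.0 47.0 row y,z: -0.5 0.3
```

Handle gripped (19 mm); swinging along the arc.

```bash
python3 -m pendant '[[[0,-0.3,-0.5,0,0,0,-0.9],[0,-0.34,-0.47,0,0,0,-0.9],[0,-0.38,-0.44,0,0,0,-0.9],[0,-0.42,-0.4,0,0,0,-0.9],[0,-0.45,-0.36,0,0,0,-0.9],[0,-0.48,-0.32,0,0,0,-0.9],[0,-0.51,-0.28,0,0,0,-0.9],[0,0,0,0,0,0,-0.9]]]'
```

```text
time_s: 6.5
tcp_pos: [0.4978, -0.036, 0.1826]
eef_rot: [179.8, -0.1, -84.0]
contact_force: [-15.4, 1.1, 22.4]
gripper_width: 0.0192
gripper_force: 25.0
```

```bash
python3 -m pendant '[[[0,-0.5,-0.38,0,0,0,-0.9],[0,-0.55,-0.22,0,0,0,-0.9],[0,-0.56,-0.16,0,0,0,-0.9],[0,-0.57,-0.09,0,0,0,-0.9],[0,-0.58,-0.04,0,0,0,-0.9],[0,-0.58,0.01,0,0,0,-0.9],[0,-0.58,0.06,0,0,0,-0.9],[0,0,0,0,0,0,-0.9]]]'
```

```text
time_s: 7.3
tcp_pos: [0.5781, -0.0279, 0.1976]
eef_rot: [-180.0, -0.1, -84.1]
contact_force: [-1.9, -6.2, 6.2]
gripper_width: 0.0191
gripper_force: 25.0
```

```bash
python3 -m pendant '[[[0,-0.57,0.11,0,0,0,-0.9],[0,-0.56,0.16,0,0,0,-0.9],[0,-0.54,0.21,0,0,0,-0.9],[0,-0.52,0.25,0,0,0,-0.9],[0,-0.5,0.3,0,0,0,-0.9],[0,-0.15,0.1,0,0,0,-0.9],[0,0,0,0,0,0,-0.9],[0,0,0,0,0,0,-0.9]]]'
```

```text
time_s: 8.1
tcp_pos: [0.6309, -0.0223, 0.1756]
eef_rot: [179.8, -0.1, -84.1]
contact_force: [-11.6, -4.5, 12.8]
gripper_width: 0.0193
gripper_force: 25.0
```

```bash
python3 -m pendant '[[[0,0,0,0,0,0,-0.5],[0,0,0,0,0,0,-0.25],[0,0,0,0,0,0,-0.15],[0,0,0,0,0,0,-0.15],[0,0,-0.5,0,0,0,-0.15],[0,0,-1,0,0,0,-0.15],[0,0,-1,0,0,0,-0.15],[0,0,-1,0,0,0,-0.15]]]'; python3 -m pendant '[[[0.5,0,-1,0,0,0,0.2],[1,0.3,0,0,0,0,0.2],[1,0.8,0,0,0,0,0.2],[1,0.9,0,0,0,0,0.2],[1,0.9,0,0,0,0,0.2],[0.7,0.9,0,0,0,0,0.2],[0,0,0,0,0,0,0.2],[0,0,0,0,0,0,0.2]]]'; python3 - <<'E'
from h import *
for n in("top","side"):
    c=cap(n);np.savez(f"{n}1.npz",**c)
    if n=="side":cv2.imwrite("pics/side1.png",cv2.resize(c["frame"][150:330,120:360],None,fx=3,fy=3))
E
```

```text
time_s: 8.9
tcp_pos: [0.6333, -0.0209, 0.2453]
eef_rot: [-180.0, -0.0, -84.0]
contact_force: [-0.2, -0.5, -0.2]
gripper_width: 0.037
gripper_force: 0.0
time_s: 9.7
tcp_pos: [0.5681, -0.1326, 0.2645]
eef_rot: [-179.9, -0.0, -84.1]
contact_force: [0.8, 0.2, 0.4]
gripper_width: 0.0529
gripper_force: 0.0
```

View pics/side1.png

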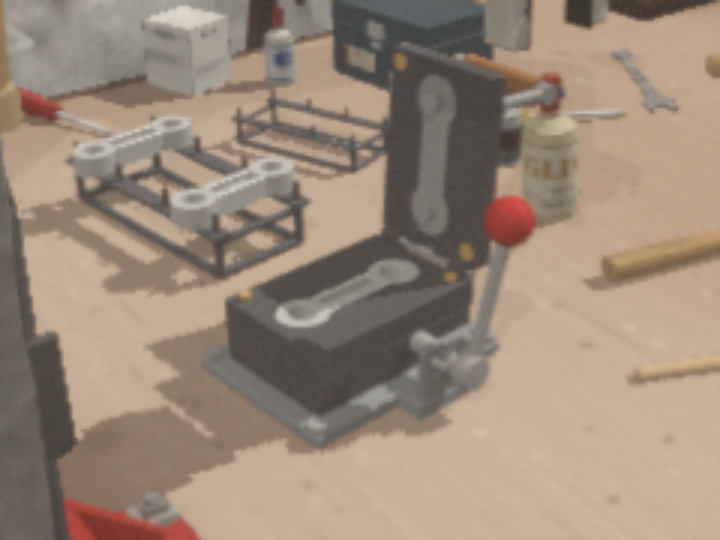

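The side crop shows the cover open on its stop, the link in the cavity at crop (350,290) and the knob at crop (510,221), still home. I'll locate the knob from both views.

```bash
python3 - <<'E'
from h import *
for n in("top0","side1","side0"):
    c=dict(np.load(n+".npz"));h=cv2.cvtColor(c["frame"],cv2.COLOR_BGR2HSV)
    m=(((h[...,0]<8)|(h[...,0]>172))&(h[...,1]>140)&(h[...,2]>70)).astype(np.uint8)
    k,lab,st,ce=cv2.connectedComponentsWithStats(m)
    g=pix(c,(0.544,-0.1285,0.126))
    i=1+np.argmin(np.hypot(*(ce[1:]-g).T)-1e-3*st[1:,4]*(st[1:,4]>60));print(n,"pred",np.round(g,1),"seen",ce[i].round(1),st[i], [np.round(pix(c,(0.554,-0.1285,0.126)),1),np.round(pix(c,(0.544,-0.1185,0.126)),1)])
import math
px=None
for k in range(0,14):
    d=20-65*k/13;a=math.radians(d);x=100*math.sin(a);z=100*math.cos(a)
    if px is not None: print(k,round(d),"y,z:",round(-(x-px)/20,2),round(-(z-pz)/20,2))
    px,pz=x,z
E
```

```text
top0 pred [340.9 202.3] seen [341.7 201.9] [336 196  13  13 137] [array([340.6, 198. ]), array([336.5, 202.4])]
side1 pred [288.8 223.8] seen [289.3 222.8] [282 215  16  17 197] [array([292.7, 222.3]), array([285.2, 221.9])]
side0 pred [288.8 223.8] seen [289.4 222.7] [282 216  16  15 187] [array([292.7, 222.3]), array([285.2, 221.9])]
1 15 y,z: 0.42 -0.13
2 10 y,z: 0.43 -0.09
3 5 y,z: 0.43 -0.06
4 0 y,z: 0.44 -0.02
5 -5 y,z: 0.44 0.02
6 -10 y,z: 0.43 0.06
7 -15 y,z: 0.43 0.09
8 -20 y,z: 0.42 0.13
9 -25 y,z: 0.4 0.17
10 -30 y,z: 0.39 0.2
11 -35 y,z: 0.37 0.23
12 -40 y,z: 0.35 0.27
13 -45 y,z: 0.32 0.29
```

```bash
python3 -m pendant '[[[-0.25,0.6,0.2,0,0,0,0.2],[0,0.53,0.4,0,0,0,0.2],[0,0,1,0,0,0,0.2],[0,0,1,0,0,0,0.2],[0,0,1,0,0,0,0.2],[0,0,1,0,0,0,0.2],[0,0,1,0,0,0,0.2],[0,0,0.55,0,0,0,0.2]]]' && python3 -m pendant '[[[0,0,0,0,0,0,0],[0,0,0,0,0,0,-0.2],[0,0,0,0,0,0,-0.4],[0,0,0,0,0,0,-0.5],[0,0,0,0,0,0,-0.5],[0,0,0,0,0,0,-0.5],[0,0,0,0,0,0,-0.5],[0,0,0,0,0,0,-0.5]]]' 25
```

```text
time_s: 10.6
tcp_pos: [0.5449, -0.1291, 0.139]
eef_rot: [179.9, 0.0, -84.0]
contact_force: [0.5, -0.1, 0.3]
gripper_width: 0.0526
gripper_force: 0.0
time_s: 11.4
tcp_pos: [0.5444, -0.1298, 0.1416]
eef_rot: [179.9, 0.0, -84.1]
contact_force: [-5.6, 0.9, 4.3]
gripper_width: 0.0305
gripper_force: 25.0
```

```bash
python3 -m pendant '[[[0,0.42,-0.13,0,0,0,-0.5],[0,0.43,-0.09,0,0,0,-0.5],[0,0.43,-0.06,0,0,0,-0.5],[0,0.44,-0.02,0,0,0,-0.5],[0,0.44,0.02,0,0,0,-0.5],[0,0.43,0.06,0,0,0,-0.5],[0,0.43,0.09,0,0,0,-0.5],[0,0.42,0.13,0,0,0,-0.5]]]' 35;  python3 -m pendant '[[[0,0.4,0.17,0,0,0,-0.5],[0,0.39,0.2,0,0,0,-0.5],[0,0.37,0.23,0,0,0,-0.5],[0,0.35,0.26,0,0,0,-0.5],[0,0.32,0.28,0,0,0,-0.5],[0,0.15,0.05,0,0,0,-0.5],[0,0,0,0,0,0,-0.5],[0,0,0,0,0,0,-0.5]]]'
```

```text
time_s: 12.2
tcp_pos: [0.4836, -0.136, 0.1451]
eef_rot: [-179.1, -0.1, -83.9]
contact_force: [8.6, 4.5, 5.4]
gripper_width: 0.0298
gripper_force: 35.0
time_s: 13.0
tcp_pos: [0.4436, -0.14, 0.1195]
eef_rot: [-179.2, -0.0, -84.0]
contact_force: [11.8, 2.7, -3.7]
gripper_width: 0.0298
gripper_force: 35.0
```

```bash
python3 -m pendant '[[[0,0.2,0.15,0,0,0,-0.5],[0,0.15,0.1,0,0,0,-0.5],[0,0,0,0,0,0,-0.5],[0,0,0,0,0,0,-0.5],[0,0,0,0,0,0,0],[0,0,0,0,0,0,0.2],[0,0,0,0,0,0,0.2],[0,0,0,0,0,0,0.2]]]';  python3 -m pendant '[[[0,0,-1,0,0,0,0.2],[0,0,-1,0,0,0,0.2],[0,0,-1,0,0,0,0.2],[0,0,-1,0,0,0,0.2],[0,0,-1,0,0,0,0.2],[0.5,0,0,0,0,-1,0.2],[0.5,0,0,0,0,-1,0.2],[0,0,0,0,0,-1,0.2]]]'; python3 - <<'E'
from h import *
c=cap("side");np.savez("side2.npz",**c)
cv2.imwrite("pics/side2.png",cv2.resize(c["frame"][150:330,120:360],None,fx=3,fy=3))
h=cv2.cvtColor(c["frame"],cv2.COLOR_BGR2HSV)
m=(((h[...,0]<8)|(h[...,0]>172))&(h[...,1]>140)&(h[...,2]>70)).astype(np.uint8)
k,lab,st,ce=cv2.connectedComponentsWithStats(m);print([(ce[i].round(1),st[i,4]) for i in range(1,k) if st[i,4]>80])
print("thrown pred",np.round(pix(c,(0.4411,-0.141,0.104)),1))
E
```

```text
time_s: 13.8
tcp_pos: [0.4311, -0.1417, 0.1129]
eef_rot: [-179.9, -0.0, -84.0]
contact_force: [-0.1, -0.2, 4.8]
gripper_width: 0.0513
gripper_force: 2.2
time_s: 14.6
tcp_pos: [0.4324, -0.1621, 0.2118]
eef_rot: [180.0, 0.0, -72.0]
contact_force: [0.4, 0.1, 0.3]
gripper_width: 0.0524
gripper_force: 0.0
[(array([432.5,  41. ]), np.int32(453)), (array([205.9, 102.4]), np.int32(428)), (array([247.9, 253.9]), np.int32(236)), (array([ 91.8, 351.2]), np.int32(2052)), (array([172.4, 353.6]), np.int32(3019))]
thrown pred [248.5 254.5]
```

View pics/side2.png

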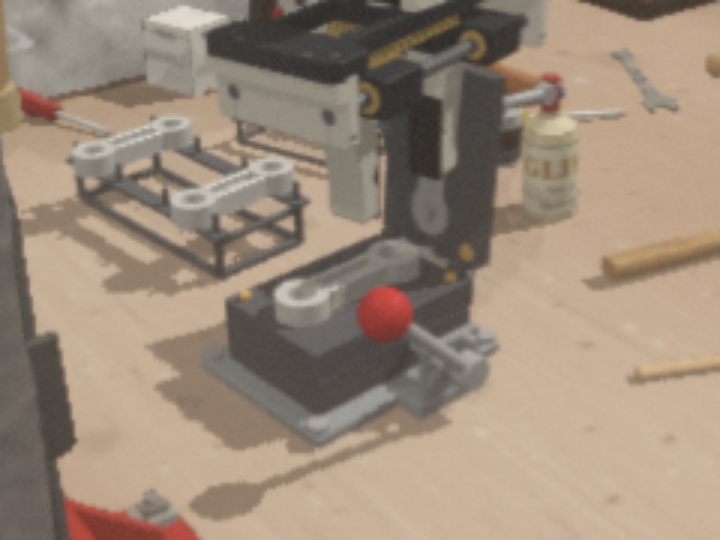

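Knob seen at (248,254), where full throw is predicted at (248.5,254.5), and the link stands raised. Moving over it.

```bash
python3 -m pendant '[[[-0.85,-0.74,-0.6,0,0,0,0.2],[-0.85,-0.74,-0.6,0,0,0,0.2],[-0.85,-0.74,-0.6,0,0,0,0.2],[-0.85,-0.74,-0.6,0,0,0,0.2],[-0.85,-0.74,0,0,0,0,0.2],[-0.85,-0.74,0,0,0,-1,0.2],[0,0,0,0,0,-1,0.2],[0,0,0,0,0,-1,0.2]]]'>/dev/null;  python3 -m pendant '[[[0,0,0,0,0,-1,0.2],[0,0,0,0,0,-1,0.2],[0,0,0,0,0,-1,0.2],[0,0,0,0,0,-1,0.2],[0,0,0,0,0,-1,0.2],[0,0,0,0,0,-1,0.2],[0,0,0,0,0,-1,0.2],[0,0,0,0,0,-1,0.2]]]';python3 -m pendant '[[[0,0,0,0,0,-1,0.2],[0,0,0,0,0,-1,0.2],[0,0,0,0,0,-1,0.2],[0,0,0,0,0,-1,0.2],[0,0,0,0,0,-1,0.2],[0,0,0,0,0,-1,0.2],[0,0,0,0,0,-1,0.2],[0,0,0,0,0,-1,0.2]]]'; python3 - <<'E'
from h import *
c=dict(np.load("top1.npz"));W=world(c);h=cv2.cvtColor(c["frame"],cv2.COLOR_BGR2HSV)
# in-cavity casting in top1 (if visible): bright pixels, z 45-60 near mould
m=(h[...,2]>120)&(h[...,1]<60)&(abs(W[...,0]-.4855)<.075)&(abs(W[...,1]+.037)<.045)&(W[...,2]<.065)&(W[...,2]>.035)
P=W[m];print(m.sum(), cv2.minAreaRect((P[:,:2]*1000).astype(np.float32)) if m.sum()>20 else "")
E
```

```text
time_s: 16.25
tcp_pos: [0.4855, -0.0372, 0.2596]
eef_rot: [180.0, 0.1, -28.0]
contact_force: [0.2, -0.3, 0.4]
gripper_width: 0.0524
gripper_force: 0.0
time_s: 17.05
tcp_pos: [0.4855, -0.0372, 0.2596]
eef_rot: [180.0, 0.1, 4.0]
contact_force: [0.0, 0.5, -0.5]
gripper_width: 0.0525
gripper_force: 0.0
0
```

```bash
python3 -m pendant '[[[0,0,0.8,0,0,-0.5,0.2],[0,0,1,0,0,0,0.2],[0,0,1,0,0,0,0.2],[0,0,1,0,0,0,0.2],[0,0,1,0,0,0,0.2],[0,0,1,0,0,0,0.2],[0,0,1,0,0,0,0.2],[0,0,1,0,0,0,0.2]]]';  python3 -m pendant '[[[0,0,0.6,0,0,0,0.2],[0,0,0.5,0,0,0,0.2],[0,0,0,0,0,0,0],[0,0,0,0,0,0,-0.3],[0,0,0,0,0,0,-0.6],[0,0,0,0,0,0,-0.6],[0,0,0,0,0,0,-0.6],[0,0,0,0,0,0,-0.6]]]' 25
```

```text
time_s: 17.85
tcp_pos: [0.4855, -0.0372, 0.1031]
eef_rot: [-180.0, 0.0, 5.8]
contact_force: [1.1, -0.9, -0.4]
gripper_width: 0.0525
gripper_force: 0.0
time_s: 18.65
tcp_pos: [0.4867, -0.037, 0.0826]
eef_rot: [-180.0, -0.1, 5.9]
contact_force: [-0.3, -0.2, 5.3]
gripper_width: 0.0237
gripper_force: 25.0
```

```bash
python3 -m pendant '[[[0,0,-0.2,0,0,0,-0.6],[0,0,-0.4,0,0,0,-0.6],[0,0,-0.7,0,0,0,-0.6],[0,0,-0.8,0,0,0,-0.6],[0,0,-0.8,0,0,0,-0.6],[0,0,-0.7,0,0,0,-0.6],[0,-0.4,-0.4,0,0,0,-0.6],[0,-0.6,0,0,0,0,-0.6]]]';  python3 -m pendant '[[[0.2,-0.9,0,0,0,0,-0.6],[0.2,-1,0,0,0,0,-0.6],[0.2,-1,0,0,0,0,-0.6],[0.2,-1,0,0,0,0,-0.6],[0.2,-1,0,0,0,0,-0.6],[0.2,-1,0,0,0,0,-0.6],[0.2,-1,0,0,0,0,-0.6],[0.2,-1,0,0,0,0,-0.6]]]'; python3 -m pendant '[[[0.1,-1,0,0,0,-0.3,-0.6],[0.1,-1,0,0,0,-0.35,-0.6],[0,-0.9,0,0,0,0,-0.6],[0,-0.5,0,0,0,0,-0.6],[0,-0.2,0,0,0,0,-0.6],[0,0,0,0,0,0,-0.6],[0,0,0,0,0,0,-0.6],[0,0,0,0,0,0,-0.6]]]'; python3 - <<'E'
from h import *
for n in("top","side"):
    c=cap(n);np.savez(f"{n}3.npz",**c)
    cv2.imwrite(f"pics/{n}3.png",cv2.resize(c["frame"][170:290,120:300] if n=="top" else c["frame"][120:280,100:300],None,fx=3,fy=3))
E
```

```text
time_s: 19.45
tcp_pos: [0.4846, -0.0166, 0.1631]
eef_rot: [-180.0, -0.1, 5.9]
contact_force: [0.0, 1.1, -2.4]
gripper_width: 0.0238
gripper_force: 25.0
time_s: 20.25
tcp_pos: [0.4988, 0.1448, 0.1611]
eef_rot: [180.0, 0.1, 6.0]
contact_force: [0.6, 0.1, -1.4]
gripper_width: 0.0238
gripper_force: 25.0
time_s: 21.05
tcp_pos: [0.4943, 0.2145, 0.162]
eef_rot: [180.0, 0.0, 8.5]
contact_force: [-0.8, -0.3, -1.7]
gripper_width: 0.0237
gripper_force: 25.0
```

View pics/side3.png

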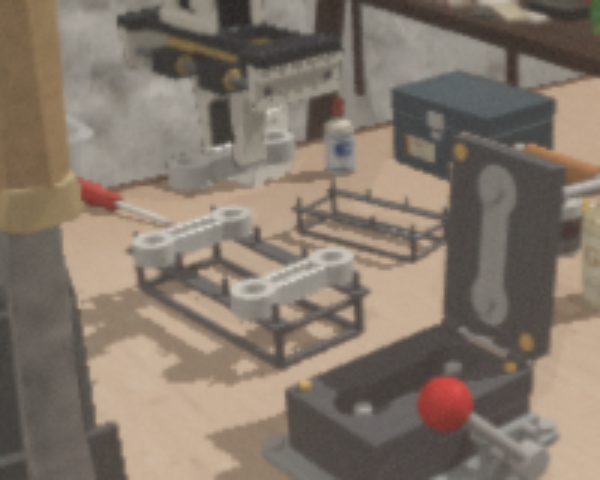

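The side crop shows the link held level above the rack, with the empty cavity and the pins raised. Lowering onto the middle place.

```bash
python3 -m pendant '[[[0.05,-0.17,0.3,0,0,0,-0.6],[0,0,0.8,0,0,0,-0.6],[0,0,0.8,0,0,0,-0.6],[0,0,0.8,0,0,0,-0.6],[0,0,0.7,0,0,0,-0.6],[0,0,0.5,0,0,0,-0.6],[0,0,0.35,0,0,0,-0.6],[0,0,0,0,0,0,-0.6]]]'
```

```text
time_s: 21.95
tcp_pos: [0.4945, 0.2183, 0.076]
eef_rot: [180.0, 0.1, 8.5]
contact_force: [0.1, 0.6, -0.7]
gripper_width: 0.0236
gripper_force: 25.0
```

```bash
python3 -m pendant '[[[0,0,0.1,0,0,0,-0.6],[0,0,0.05,0,0,0,-0.6],[0,0,0.05,0,0,0,-0.6],[0,0,0,0,0,0,-0.6],[0,0,0,0,0,0,-0.6],[0,0,0,0,0,0,-0.6],[0,0,0,0,0,0,-0.6],[0,0,0,0,0,0,-0.6]]]'
```

```text
time_s: 22.75
tcp_pos: [0.4951, 0.2189, 0.0735]
eef_rot: [-180.0, -0.0, 8.6]
contact_force: [-1.5, 0.0, 5.5]
gripper_width: 0.0237
gripper_force: 25.0
```

```bash
python3 -m pendant '[[[0,0,0,0,0,0,-0.3],[0,0,0,0,0,0,0],[0,0,0,0,0,0,0.05],[0,0,0,0,0,0,0.05],[0,0,-0.3,0,0,0,0.05],[0,0,-0.7,0,0,0,0.05],[0,0,-1,0,0,0,0.05],[0,0,-1,0,0,0,0.05]]]';python3 -m pendant '[[[0,0,-1,0,0,0,0.05],[0,0,-1,0,0,0,0.05],[0,0,-1,0,0,0,0.05],[0,0,-1,0,0,0,0.05],[0,1,-1,0,0,0.25,0.2],[0,1,-1,0,0,1,0.2],[0,1,0,0,0,1,0.2],[0,1,0,0,0,1,0.2]]]'; python3 - <<'E'
from h import *
c=cap("side");np.savez("side4.npz",**c);W=world(c)
cv2.imwrite("pics/side4.png",cv2.resize(c["frame"][150:300,100:300],None,fx=3,fy=3))
c=cap("top");np.savez("top4.npz",**c);W=world(c)
m=((W[...,2]>.05)&(W[...,2]<.07)).astype(np.uint8);m[:195]=0;m[275:]=0;m[:,:140]=0;m[:,250:]=0
k,lab,st,ce=cv2.connectedComponentsWithStats(m)
for i in range(1,k):
    if st[i,4]>100:
        P=W[lab==i];print(st[i],cv2.minAreaRect((P[:,:2]*1000).astype(np.float32)),np.median(P[:,2]))
E
```

```text
time_s: 23.55
tcp_pos: [0.4948, 0.2185, 0.1338]
eef_rot: [180.0, 0.0, 8.5]
contact_force: [0.1, 0.5, -0.5]
gripper_width: 0.0458
gripper_force: 0.0
time_s: 24.35
tcp_pos: [0.5017, 0.1385, 0.2542]
eef_rot: [-179.9, -0.1, -4.6]
contact_force: [-0.6, 0.5, -0.4]
gripper_width: 0.0526
gripper_force: 0.0
[218 233  15  16 156] ((466.5863037109375, 142.13905334472656), (36.34201431274414, 33.8825798034668), 0.5757158398628235) 0.05958413141580276
[189 235  15  19 203] ((459.54302978515625, 211.91482543945312), (34.08622741699219, 43.43858337402344), 89.23749542236328) 0.05903943625725473
```

View pics/side4.png

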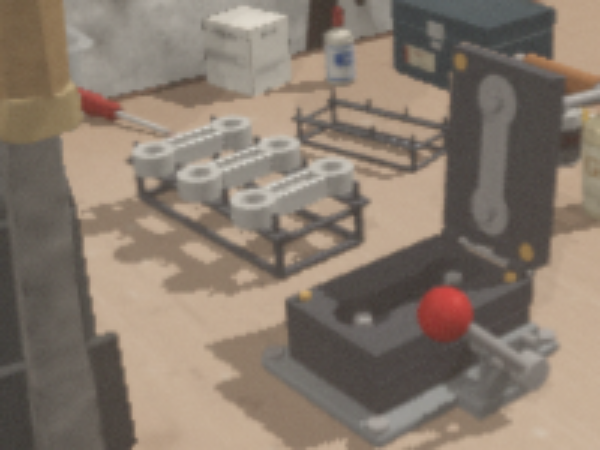

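The link lies flat in the middle place, in line with its neighbours (crop (240,168)). Now back to the thrown lever.

```bash
python3 -m pendant '[[[-0.09,0.71,0,0,0,1,0.2],[-0.04,0.71,0,0,0,1,0.2],[0.01,0.72,0,0,0,1,0.2],[0.06,0.71,0,0,0,1,0.2],[0.11,0.71,0,0,0,1,0.2],[0.16,0.7,0,0,0,1,0.2],[0.21,0.69,0,0,0,1,0.2],[0.26,0.67,0,0,0,1,0.2]]]'>/dev/null; python3 -m pendant '[[[0.3,0.65,0,0,0,1,0.2],[0.35,0.63,0,0,0,1,0.2],[0.39,0.6,0,0,0,1,0.2],[0.43,0.57,0,0,0,1,0.2],[0.47,0.54,0,0,0,1,0.2],[0.51,0.51,0,0,0,1,0.2],[0.54,0.47,0,0,0,1,0.2],[0.57,0.43,0,0,0,1,0.2]]]'>/dev/null; python3 -m pendant '[[[0.6,0.39,0,0,0,1,0.2],[0.63,0.35,0,0,0,1,0.2],[0.65,0.3,0,0,0,1,0.2],[0.67,0.26,0,0,0,0.85,0.2],[0,0,0,0,0,0,0.2],[0,0,0,0,0,0,0.2],[0,0,0,0,0,0,0.2],[0,0,0,0,0,0,0.2]]]'
```

```text
time_s: 26.85
tcp_pos: [0.4444, -0.1414, 0.253]
eef_rot: [-180.0, 0.0, -83.8]
contact_force: [-0.7, -0.0, 0.3]
gripper_width: 0.0525
gripper_force: 0.0
```

```bash
python3 -m pendant '[[[0,0.17,0.6,0,0,0,0.2],[0,0,1,0,0,0,0.2],[0,0,1,0,0,0,0.2],[0,0,1,0,0,0,0.2],[0,0,1,0,0,0,0.2],[0,0,1,0,0,0,0.2],[0,0,0.7,0,0,0,0.2],[0,0,0.4,0,0,0,0.2]]]' && python3 -m pendant '[[[0,0,0,0,0,0,0],[0,0,0,0,0,0,-0.2],[0,0,0,0,0,0,-0.4],[0,0,0,0,0,0,-0.5],[0,0,0,0,0,0,-0.5],[0,0,0,0,0,0,-0.5],[0,0,0,0,0,0,-0.5],[0,0,0,0,0,0,-0.5]]]' 35
```

```text
time_s: 27.65
tcp_pos: [0.4396, -0.1421, 0.1171]
eef_rot: [179.9, 0.0, -83.8]
contact_force: [-0.4, -0.6, 0.3]
gripper_width: 0.0525
gripper_force: 0.0
time_s: 28.45
tcp_pos: [0.4401, -0.1424, 0.1194]
eef_rot: [179.9, 0.0, -83.9]
contact_force: [-4.2, 1.9, 5.4]
gripper_width: 0.0302
gripper_force: 35.0
```

```bash
python3 -m pendant '[[[0,-0.32,-0.29,0,0,0,-0.5],[0,-0.35,-0.27,0,0,0,-0.5],[0,-0.37,-0.23,0,0,0,-0.5],[0,-0.39,-0.2,0,0,0,-0.5],[0,-0.4,-0.17,0,0,0,-0.5],[0,-0.42,-0.13,0,0,0,-0.5],[0,-0.43,-0.09,0,0,0,-0.5],[0,-0.43,-0.06,0,0,0,-0.5]]]';  python3 -m pendant '[[[0,-0.44,-0.02,0,0,0,-0.5],[0,-0.44,0.02,0,0,0,-0.5],[0,-0.43,0.06,0,0,0,-0.5],[0,-0.43,0.09,0,0,0,-0.5],[0,-0.42,0.13,0,0,0,-0.5],[0,-0.2,0.07,0,0,0,-0.5],[0,-0.1,0.04,0,0,0,-0.5],[0,0,0,0,0,0,-0.5]]]'
```

```text
time_s: 29.25
tcp_pos: [0.4992, -0.1372, 0.1483]
eef_rot: [179.6, -0.1, -83.9]
contact_force: [-10.0, -5.5, 10.4]
gripper_width: 0.03
gripper_force: 35.0
time_s: 30.05
tcp_pos: [0.5452, -0.1322, 0.141]
eef_rot: [179.3, -0.1, -83.9]
contact_force: [-24.7, -2.2, 27.6]
gripper_width: 0.0306
gripper_force: 35.0
```

```bash
python3 -m pendant '[[[0,0,0,0,0,0,-0.2],[0,0,0,0,0,0,0],[0,0,0,0,0,0,0.2],[0,0,0,0,0,0,0.2],[0,0,-0.6,0,0,0,0.2],[0,0,-1,0,0,0,0.2],[0,0,-1,0,0,0,0.2],[0,0,-1,0,0,0,0.2]]]';  python3 -m pendant '[[[0,0,-1,0,0,0,0.2],[0,0,-1,0,0,0,0.2],[0,0,-1,0,0,0,0.2],[0,0,0,0,0,0,-0.15],[0,0,0,0,0,0,-0.15],[0,0,0,0,0,0,-0.15],[0,0,0,0,0,0,-0.15],[0,0,0,0,0,0,-0.15]]]'; python3 - <<'E'
from h import *
c=cap("side");np.savez("side5.npz",**c);h=cv2.cvtColor(c["frame"],cv2.COLOR_BGR2HSV)
m=(((h[...,0]<8)|(h[...,0]>172))&(h[...,1]>140)&(h[...,2]>70)).astype(np.uint8)
k,lab,st,ce=cv2.connectedComponentsWithStats(m);print([(ce[i].round(1),st[i,4]) for i in range(1,k) if st[i,4]>80], "home was 289.3 222.8")
E
```

```text
time_s: 30.85
tcp_pos: [0.5522, -0.1302, 0.2138]
eef_rot: [-179.9, -0.0, -83.8]
contact_force: [0.3, 0.7, 0.0]
gripper_width: 0.0526
gripper_force: 0.0
time_s: 31.65
tcp_pos: [0.5514, -0.1304, 0.2714]
eef_rot: [179.9, 0.0, -83.9]
contact_force: [-0.3, 1.2, -0.1]
gripper_width: 0.0371
gripper_force: 0.0
[(array([432.5,  40.8]), np.int32(437)), (array([208.3, 102.4]), np.int32(465)), (array([289.3, 222.8]), np.int32(193)), (array([ 91.8, 351. ]), np.int32(2043)), (array([172.3, 353.5]), np.int32(3030))] home was 289.3 222.8
```

```bash
python3 -m pendant '[[[-0.5,-0.45,0,0,0,0,-0.15],[-0.9,-0.82,0,0,0,0,-0.15],[-0.9,-0.82,0,0,0,0,-0.15],[-0.9,-0.82,0,0,0,0,-0.15],[-0.9,-0.82,0,0,0,0,-0.15],[-0.87,-0.8,0,0,0,0,-0.15],[0,0,0.3,0,0,0,-0.15],[0,0,0,0,0,0,-0.15]]]'
```

```text
time_s: 32.5
tcp_pos: [0.6311, -0.0208, 0.2645]
eef_rot: [179.9, 0.0, -83.8]
contact_force: [-0.1, -0.4, -0.4]
gripper_width: 0.0371
gripper_force: 0.0
```

```bash
python3 -m pendant '[[[0,0,0.8,0,0,0,-0.15],[0,0,0.9,0,0,0,-0.15],[0,0,0.9,0,0,0,-0.15],[0,0,0.8,0,0,0,-0.15],[0,0,0.7,0,0,0,-0.15],[0,0,0.5,0,0,0,-0.15],[0,0,0,0,0,0,-0.15],[0,0,0,0,0,0,-0.15]]]'&& python3 -m pendant '[[[0,0,0,0,0,0,-0.3],[0,0,0,0,0,0,-0.5],[0,0,0,0,0,0,-0.7],[0,0,0,0,0,0,-0.9],[0,0,0,0,0,0,-0.9],[0,0,0,0,0,0,-0.9],[0,0,0,0,0,0,-0.9],[0,0,0,0,0,0,-0.9]]]' 25
```

```text
time_s: 33.3
tcp_pos: [0.6314, -0.022, 0.1744]
eef_rot: [-180.0, -0.0, -83.9]
contact_force: [0.3, 0.2, 0.8]
gripper_width: 0.0373
gripper_force: 0.0
time_s: 34.1
tcp_pos: [0.6308, -0.0219, 0.1745]
eef_rot: [180.0, -0.0, -83.9]
contact_force: [-4.1, 0.8, 5.6]
gripper_width: 0.0196
gripper_force: 25.0
```

```bash
python3 -m pendant '[[[0,0.5,-0.3,0,0,0,-0.9],[0,0.52,-0.26,0,0,0,-0.9],[0,0.54,-0.21,0,0,0,-0.9],[0,0.56,-0.16,0,0,0,-0.9],[0,0.57,-0.11,0,0,0,-0.9],[0,0.58,-0.06,0,0,0,-0.9],[0,0.58,-0.01,0,0,0,-0.9],[0,0,0,0,0,0,-0.9]]]'
```

```text
time_s: 34.9
tcp_pos: [0.5524, -0.0298, 0.1967]
eef_rot: [180.0, 0.1, -83.9]
contact_force: [-0.8, 6.8, 7.9]
gripper_width: 0.0196
gripper_force: 25.0
```

```bash
python3 -m pendant '[[[0,0.58,0.04,0,0,0,-0.9],[0,0.57,0.09,0,0,0,-0.9],[0,0.56,0.14,0,0,0,-0.9],[0,0.55,0.19,0,0,0,-0.9],[0,0.53,0.23,0,0,0,-0.9],[0,0.51,0.28,0,0,0,-0.9],[0,0,0,0,0,0,-0.9],[0,0,0,0,0,0,-0.9]]]'
```

```text
time_s: 35.7
tcp_pos: [0.4855, -0.0371, 0.1751]
eef_rot: [179.7, 0.1, -83.9]
contact_force: [-3.0, 6.3, 0.2]
gripper_width: 0.0192
gripper_force: 25.0
```

```bash
python3 -m pendant '[[[0,0.46,0.32,0,0,0,-0.9],[0,0.43,0.36,0,0,0,-0.9],[0,0.4,0.4,0,0,0,-0.9],[0,0.36,0.44,0,0,0,-0.9],[0,0.33,0.42,0,0,0,-0.9],[0,0.25,0.35,0,0,0,-0.9],[0,0.05,0.1,0,0,0,-0.9],[0,0,0,0,0,0,-0.9]]]'
```

```text
time_s: 36.5
tcp_pos: [0.4409, -0.0421, 0.1274]
eef_rot: [179.8, 0.0, -83.9]
contact_force: [-0.5, 6.3, -2.1]
gripper_width: 0.0193
gripper_force: 25.0
```

```bash
python3 -m pendant '[[[0,0.05,0.1,0,0,0,-0.9],[0,0.05,0.1,0,0,0,-0.9],[0,0,0.05,0,0,0,-0.9],[0,0,0.05,0,0,0,-0.9],[0,0,0,0,0,0,-0.9],[0,0,0,0,0,0,-0.9],[0,0,0,0,0,0,-0.9],[0,0,0,0,0,0,-0.9]]]'
```

```text
time_s: 37.3
tcp_pos: [0.4407, -0.0427, 0.1253]
eef_rot: [180.0, -0.1, -83.8]
contact_force: [-10.9, 6.4, 36.7]
gripper_width: 0.0189
gripper_force: 25.0
```

Pressed shut at 37 N. Releasing and moving up clear.

```bash
python3 -m pendant '[[[0,0,-0.1,0,0,0,-0.9],[0,0,0,0,0,0,-0.5],[0,0,0,0,0,0,0],[0,0,0,0,0,0,0.2],[0,0,0,0,0,0,0.4],[0,0,0,0,0,0,0.4],[0,0,-0.4,0,0,0,0.4],[0,0,-0.8,0,0,0,0.4]]]'; python3 -m pendant '[[[0,0,-1,0,0,0,0.4],[0,0,-1,0,0,0,0.4],[0,0,-1,0,0,0,0.4],[0,0,-1,0,0,0,0.4],[0,0,-0.8,0,0,0,0.4],[0,0,-0.4,0,0,0,0.4],[0,0,0,0,0,0,0.4],[0,0,0,0,0,0,0.4]]]'; python3 - <<'E'
from h import *
c=cap("side");cv2.imwrite("pics/side6.png",cv2.resize(c["frame"][130:330,100:340],None,fx=3,fy=3))
a=dict(np.load("side0.npz"));h=lambda f:cv2.cvtColor(f,cv2.COLOR_BGR2HSV)
W0,W1=world(a),world(c)
for n,W,f in(("start",W0,a["frame"]),("now",W1,c["frame"])):
    g=h(f);m=(g[...,0]<16)&(g[...,0]>4)&(g[...,1]>110)&(W[...,2]>.1)&(W[...,2]<.14)&(abs(W[...,0]-.44)<.04)&(abs(W[...,1]+.04)<.05)
    v,u=np.nonzero(m);print(n,m.sum(),u.mean().round(2),v.mean().round(2),W[m][:,2].max().round(4))
E
```

```text
time_s: 38.1
tcp_pos: [0.4407, -0.0425, 0.1486]
eef_rot: [179.8, -0.0, -83.9]
contact_force: [0.6, -0.4, 0.3]
gripper_width: 0.0602
gripper_force: 0.0
time_s: 38.9
tcp_pos: [0.4411, -0.0423, 0.2524]
eef_rot: [180.0, 0.0, -83.9]
contact_force: [-0.6, -0.1, -1.1]
gripper_width: 0.0613
gripper_force: 0.0
start 222 215.27 222.66 0.1346
now 229 215.55 222.85 0.1346
```

View pics/side6.png

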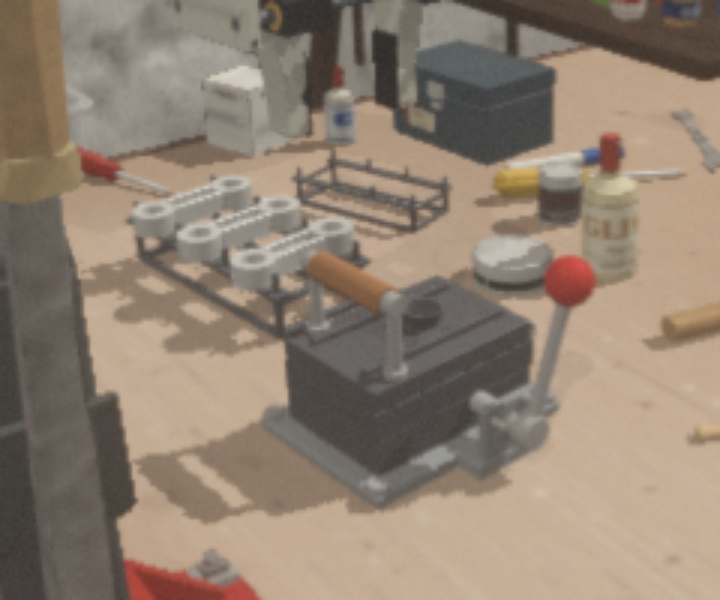

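The final crop shows the cover shut (handle at crop (350,283), same as at the start), the lever home (knob at crop (570,281)) and the link in the middle of the rack. Tin and bottle look untouched. Handing in.

```bash
python3 -c "
from h import *
print(r.close_job())"
```

```text
the job is handed in; nothing more can be done
None
```

I handed the job in at about 39 s on the robot clock with the link in the rack's middle place, the lever home, the cover shut and the arm clear; the hand-in gave no verdict, so I only have my own camera checks.

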